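# Hang the test tile and show its dot to the class camera in the mirror

### The job

Hang the standing test tile with the blue dot by its hole on the free peg of the tile stand, dot side towards the mirror, and let it go. Then take the table mirror by its brass knob and tilt it until the camera on the tripod sees the blue dot in the mirror, halfway up the glass, and finish while still holding the mirror steady at that angle, because its hinge is slack and it flops back when let go. Do not drop or tip over the tile, and leave the paint pots, bottle, dish, brush and spare tile where they are.

Things in the scene. Friction and masses are not known exactly. Their poses are not given: they have to be found in the camera images.
- tile_center (a point): Test tile to hang: cream ceramic, L-shaped, standing; 50 mm wide (own x), 7 thick (own y), 80 tall (own z), 80 g. Its foot, 8 mm thick, reaches 24 mm out of the front (own -y), which bears the blue dot and a stripe; the back is flat. Point: middle of the 50 x 80 x 7 plate, 40 mm above the underside. Take it by its side edges, 50 mm apart.
- tile_hole (a point): Centre of the round through hole in the tile, 15 mm wide, 27 mm straight above tile_center (13 mm below the top edge); the hole runs along the tile's own y. Axes as the tile.
- tile_dot (a point): Centre of the blue dot, 22 mm wide, on the tile's front face, 2 mm below and 4 mm in front (own -y) of tile_center. Axes as the tile.
- peg (a point): Middle of the free peg: round steel, 8 mm thick, pointing along own -y (to the mirror) and rising 4 mm; tip 24 mm, root 28 mm from here. z up. It is the bent-over top of an 8 mm rod; nothing of the rod is higher. Fixed, 165 to 270 mm above the table. The stand's other rod, 110 mm aside (+x or -x), is lower and bears a fixed pale green tile of this size.
- peg_root (a point): Bend of the free rod where the peg starts, 28 mm behind (own +y) and 2 mm below peg.
- peg_free: The free rod with its peg (fixed). Origin on the rod's axis, 150 mm below peg_root; axes as peg.
- tile: The test tile as a whole; origin at plate's underside centre, 40 mm below tile_center, same axes.
- mirror (a joint): Tilt of the mirror (framed, 216 mm wide, 146 tall, 16 thick, 0.7 kg), in rad: 0 = glass upright, positive = leaning back (top away from the tile stand, glass turning upwards; positive about own x of mirror_pivot); limits -0.3 and 0.8. Slack and heavy behind, it flops back to 0.8 by itself; under 3 N at the knob moves or holds it.
- mirror_knob (a point): Centre of the brass ball knob, 22 mm wide, on a 10 mm stem on the middle of the mirror's top edge: 110 mm from the hinge axis along the mirror's own z and 8.5 mm behind the glass (own -y). The frame's top edge is 37 mm below it. Turns with the mirror.
- mirror_pivot (a point): Middle of the hinge axis, 150 mm above the table, in the plane of the glass at its middle (200 x 130 mm). Own x: hinge axis; own y: level, out of the upright glass; z up. Foot and yoke (258 mm wide) are fixed. The camera's lens is 1050 mm from here along own y and 450 mm higher. It sees the dot halfway up when, seen along x, the glass's normal halves the angle here between lens and dot.
- sight (a point): The camera's line of sight reflected from the middle of the glass: origin at mirror_pivot, own y along the reflected line away from the glass, own x along the hinge axis. It rises 2 rad per rad of tilt. The dot is halfway up the glass when its z in this frame is 0 (sideways it is always within the glass).
- spare_tile: Bystander: a tan tile of the same shape and size with a rust dot, standing loose; origin at the plate's underside centre.
- green_pot: Bystander: paint jar 46 mm wide, 55 mm tall, green cap; origin under its centre.
- red_pot: Bystander: red paint jar 50 mm wide, 45 mm tall; origin under its centre.
- blue_bottle: Bystander: brown glass bottle 38 mm wide, 85 mm tall, black cap; origin under its centre.
- paint_brush: Bystander: brush 190 mm long lying on the table.
- ochre_dish: Bystander: white dish 90 mm wide, 25 mm tall; origin under its centre.

How it is judged:
On the way, in this order (a step that is already met when the one before it is completed fails the run):
1. the tile hangs by its hole on the free peg, dot towards the mirror, let go (x of tile_hole in the frame of peg between -0.008 and 0.008 m and y of tile_hole in the frame of peg between -0.024 and 0.026 m and z of tile_hole in the frame of peg between -0.014 and 0.006 m and y of peg_root in the frame of tile_dot above 0 m and angle between tile_center's own z axis and vertical below 0.35 rad and contact force between tile and peg_free above 0.2 N and contact force between tile and the fingers below 0.05 N), for 0.3 s.
2. the fingers hold the mirror so that the camera sees the dot halfway up the glass (z of tile_dot in the frame of sight between -0.02 and 0.02 m and y of tile_dot in the frame of sight above 0.15 m and contact force between the fingers and mirror above 0.3 N and velocity of joint mirror between -0.05 and 0.05 rad/s), for 0.3 s.
At the end, for the whole second after the job is handed in: The tile hangs by its hole on the free peg (within 8 mm sideways, upright within 0.35 rad, dot towards the mirror), not touched; the fingers hold the mirror (over 0.3 N, under 0.05 rad/s) where the reflected line of sight passes within 20 mm above or below the dot's centre (all of step 1 and all of step 2); the arm keeps its last pose, push and grip.
It fails at once if the tile is dropped or tipped over (angle between tile_center's own z axis and vertical above 0.8 rad).
It fails at once if a pot, the bottle, dish, brush or spare tile is moved more than 30 mm (distance of any of spare_tile, green_pot, red_pot, blue_bottle, paint_brush, ochre_dish from where it was at the start of the episode above 0.03 m).
It also fails if it takes over 58 s, if anything falls off the work surface, if the arm or the gripper's body presses on something with over 40 N, if the wrist force passes 120 N, or if a joint passes its speed limit or range.

### The arm

A 6-joint arm with a two-finger parallel gripper is mounted at the origin on the work surface. World frame = base frame: x ahead of the robot, y to its left, z up, the work surface at z = 0. Lengths are in m, angles in rad, forces in N, time in s.
With the tool pointing down it reaches from about 0.325 to 0.85 m from the base axis. Payload 15.5 kg.
Tool frame: the origin (TCP) lies midway between the tips of the shut fingers; the grasp point (between the pads) lies 19 mm behind it (ctrl.grip_depth is the distance from the TCP to the grasp point, in m); z points along the fingers, y is the line along which they close (so a half turn about z gives the same grasp; the last joint's range is limited). The gripper opens to 91 mm and grips with 3 to 60 N. Pads are 32 mm wide; open, the fingers measure 118 mm over their backs; the gripper's body (76 mm by 178 mm) begins 60 mm behind the grasp point.
Start: joints at [1.234, 0.494, 1.345, -0, 1.302, -0.096], TCP at [0.149, 0.607, 0.214] pointing down, gripper open.
Joint ranges: [-2.91, 2.91], [-0.82, 2.16], [0.22, 2.67], [-1.22, 4.37], [0.12, 2.79], [-3.08, 3.08]. Speed limits (rad/s): [1.89, 1.89, 2.57, 3.01, 3.01, 3.01].

### API

Orientations are given as a unit quaternion [w, x, y, z].
In Python, from cell import ctrl, imaging, job gives the robot as it stands.
- The arm moves only by the tool carry_out, never from a script. Its argument "series" is a list of rows, each a list of 7 numbers: the turn, a rotation vector about the tool's x, y, z in degrees, then the shift along the tool's x, y, z in cm, then the finger opening in cm, from 0 to 9.12. A call has 1 to 20 rows; each row is the pose to reach, as a shift and turn from the pose commanded when the call began, along the tool's axes at that moment; what a row does not reach only later rows make up. A row lasts 1/8 s, in which the tool goes at most 62.5 mm and 10.7 degrees, less where a joint would pass 70% of its speed; a pose out of reach is approached as far as the arm can. A call with a gripper value outside its range is refused whole. The fingers move at their own pace and stop on an object; "grip_force" is the grip in N (left out, the last holds). Time passes only in rows, so rows that repeat a pose let the fingers close. It gives the time, the measured TCP pose, the force, the opening and the grip force at its end, in the units of the state.
- ctrl.observe(): the state, without advancing time (a new reading comes with each control period).
- imaging.read_camera(name): name is "side" or "top" or "wrist"; returns the picture (400x640x3 uint8, blue, green, red); there is no depth.
- imaging.camera_model(name): a dict with "intrinsics" (3x3 intrinsics, pixels), "dist" ([k1, k2, p1, p2, k3] as OpenCV has them; the pictures are not rectified), "T" (4x4, takes a point from camera to world coordinates). Camera axes: x right, y up, looking along -z (the intrinsics and any distortion apply to the point x, -y, -z); pixel columns grow to the right and rows downward; lengths in m; the calibration is good to about 2 mm. A picture is of the moment at which its call begins: read the wrist's pose just before it. camera_model takes no time and is no camera call; for the wrist camera it gives the pose at the moment of the call.
- job.finish_job(): hands the job in; it is judged then, once.
The state is a dict: "t": time; "qpos": joint angles; "dq": joint speeds; "tau": joint torques, N m; "position": TCP position; "tcp_rot": TCP orientation; "contact_force": force on the tool from outside, world axes, zero at the start; "moment": the same for the moment, N m; "width": finger opening in m; "gripper_force": force on a finger pad.
Only numpy, scipy, OpenCV 4.12 (cv2) and the standard library are available. Lean on these libraries where they do the work, as an engineer would, in place of code of your own. Each camera call takes 0.05 s, during which the arm holds its last target. There are 200 camera calls.

## Working session

There is one attempt and no reset: what is moved stays moved. The work goes in short steps, Python scripts to look and compute and a tool call to move; the robot and the scene stay as the last step left them, time stands still between calls to the robot, and variables do not carry over. Pictures are saved under pics/ and viewed, at most 10 in all, crops included, and the job is handed in when it is done.

Besides the shell and the picture viewer there is one more tool, called after ">>>" by a JSON object that holds its "fn" and its "kwargs". carry_out: Moves the arm, as the interface text tells. Its arguments: {"type":"object","properties":{"series":{"type":"array","items":{"type":"array","items":{"type":"number"}}},"grip_force":{"type":"number"}},"required":["series"]}

```bash
mkdir -p pics; ls
python3 - <<'E'
from cell import ctrl, imaging, job
import cv2,numpy as np
np.set_printoptions(precision=4,suppress=True)
for n in ["side","top","wrist"]:
    m=imaging.camera_model(n); cv2.imwrite(f"pics/{n}0.png",imaging.read_camera(n))
    print(n,np.array(m["intrinsics"]).round(1).tolist(),m["dist"]);print(np.array(m["T"]))
print(ctrl.observe(),ctrl.grip_depth)
E
```

```text
pics
side [[418.1, 0.0, 312.5], [0.0, 418.1, 200.5], [0.0, 0.0, 1.0]] [-0.0175  0.      0.      0.      0.    ]
[[ 0.992   0.0845 -0.094   0.4381]
 [-0.1261  0.7086 -0.6942 -0.798 ]
 [ 0.008   0.7005  0.7136  0.9594]
 [ 0.      0.      0.      1.    ]]
top [[403.2, 0.0, 323.6], [0.0, 403.2, 203.9], [0.0, 0.0, 1.0]] [-0.0841  0.      0.      0.      0.    ]
[[-0.0113  0.9976 -0.0684  0.4489]
 [-0.9999 -0.0118 -0.007  -0.0374]
 [-0.0078  0.0683  0.9976  1.2851]
 [ 0.      0.      0.      1.    ]]
wrist [[329.1, 0.0, 315.1], [0.0, 329.1, 199.8], [0.0, 0.0, 1.0]] [-0.0436  0.      0.      0.      0.    ]
[[ 0.2386 -0.9362 -0.258   0.0763]
 [ 0.9711  0.2295  0.0654  0.6253]
 [-0.002  -0.2661  0.9639  0.3841]
 [ 0.      0.      0.      1.    ]]
{'t': 0.15, 'qpos': array([ 1.2345,  0.4941,  1.346 ,  0.    ,  1.3025, -0.0955]), 'dq': array([-0.0001, -0.0007, -0.0026, -0.0003,  0.0015, -0.    ]), 'tau': array([  0.0008, -87.9197, -38.2053,   0.0706,   0.0502,   0.    ]), 'position': array([0.149 , 0.6067, 0.2135]), 'tcp_rot': array([-0.0001,  0.1201,  0.9928, -0.0005]), 'contact_force': array([0.9935, 0.806 , 0.548 ]), 'moment': array([ 0.0316, -0.0042,  0.0485]), 'gripper_force': 0.0, 'width': 0.0912128993701238} 0.0188
```

View pics/side0.png

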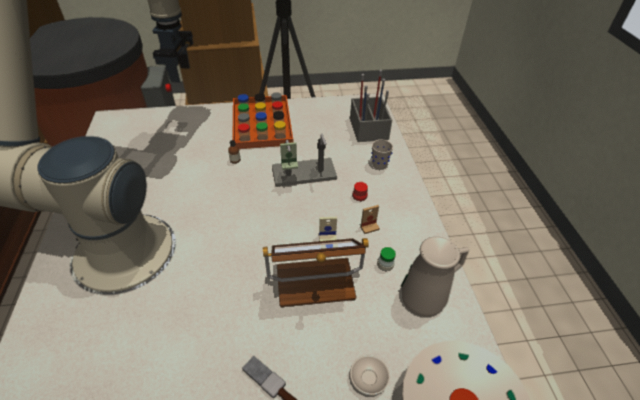

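View pics/top0.png

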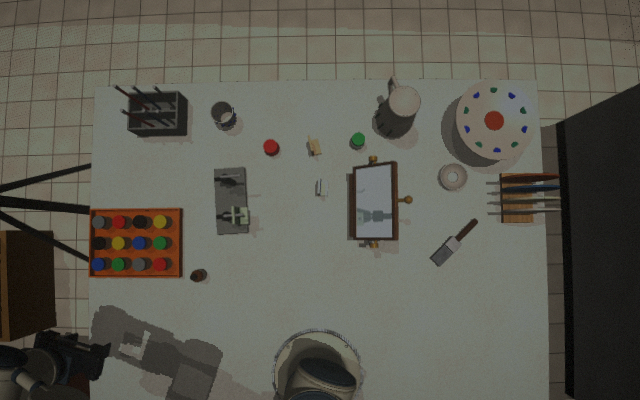

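Side view: mirror (315,270), tile with blue dot (327,228), spare (370,218), stand (305,170) with free rod at (321,155). Top view: stand (231,200), tile (321,187), mirror (375,201), knob (408,200). I'll enlarge both next.

Run:
```python
import cv2,numpy as np
a=cv2.imread("pics/top0.png")[150:250,205:425]; b=cv2.imread("pics/side0.png")[125:310,220:410]
cv2.imwrite("pics/topc.png",cv2.convertScaleAbs(cv2.resize(a,(792,360),interpolation=cv2.INTER_CUBIC),alpha=1.6))
cv2.imwrite("pics/sidec.png",cv2.convertScaleAbs(cv2.resize(b,(608,592),interpolation=cv2.INTER_CUBIC),alpha=1.3))
```

```text
(no output)
```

View pics/topc.png

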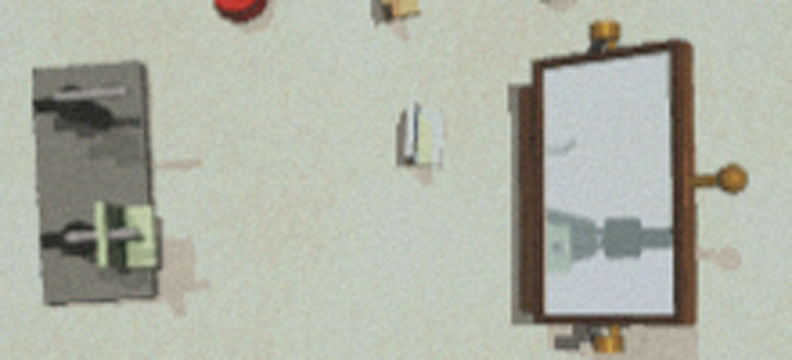

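View pics/sidec.png

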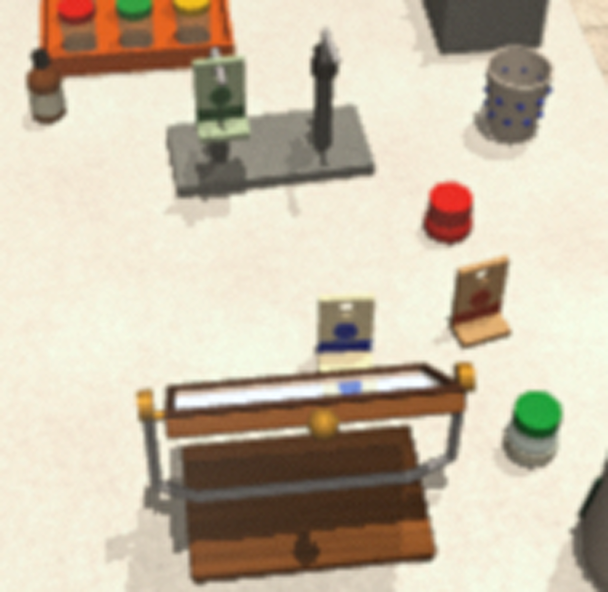

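Top crop (3.6x, origin 205,150): free peg root (53,97) to tip (125,91), tile top edge ~(410,103–165), knob (732,178), hinge knobs (605,30),(608,340). Side crop (3.2x, origin 220,125): peg tip (325,62), root (325,35), tile hole (346,309), dot (346,331), knob (324,424), hinges (146,403),(464,376).

```bash
cat > h.py <<'E'
import cv2,numpy as np
from cell import ctrl, imaging, job
from scipy.spatial.transform import Rotation as R
np.set_printoptions(precision=4,suppress=True)
def ray(m,px):
    u=cv2.undistortPoints(np.array([[px]],float),np.array(m["intrinsics"]),np.array(m["dist"]))[0,0]
    T=np.array(m["T"]); d=T[:3,:3]@[u[0],-u[1],-1]; return T[:3,3],d/np.linalg.norm(d)
def tri(obs):
    A=0;b=0
    for m,p in obs:
        o,d=ray(m,p);P=np.eye(3)-np.outer(d,d);A=A+P;b=b+P@o
    x=np.linalg.solve(A,b)
    return x,[round(1e3*np.linalg.norm((np.eye(3)-np.outer(ray(m,p)[1],ray(m,p)[1]))@(x-m["T"][:3,3])),1) for m,p in obs]
def atz(m,p,z):
    o,d=ray(m,p); return o+d*(z-o[2])/d[2]
def proj(m,X):
    T=np.array(m["T"]); X=np.atleast_2d(X)
    c=(X-T[:3,3])@T[:3,:3]; c=c*[1,-1,-1]
    return cv2.projectPoints(c,np.zeros(3),np.zeros(3),np.array(m["intrinsics"]),np.array(m["dist"]))[0][:,0]
top=imaging.camera_model("top"); side=imaging.camera_model("side")
t=lambda x,y:(205+x/3.6,150+y/3.6)
s=lambda x,y:(220+x/3.2,125+y/3.2)
E
python3 - <<'E'
from h import *
for n,a,b in [("tip",(125,91),(325,60)),("root",(53,97),(325,35)),("knob",(732,178),(324,424)),("hingeL",(605,30),(464,376)),("hingeR",(608,340),(146,403)),]:
    print(n,*tri([(top,t(*a)),(side,s(*b))]))
for n,p,z in [("tile topedge left",(318,298),.08),("right",(374,296),.08),("hole",(346,309),.067),("foot l",(319,368),.008),("foot r",(372,368),.008)]: print(n,atz(side,s(*p),z))
for n,p,z in [("T plate top far",(410,103),.08),("near",(407,164),.08),("foot far",(442,108),.008),("foot near",(440,165),.008),("stand a",(33,66),.012),("stand b",(145,61),.012),("c",(157,297),.012),("d",(45,304),.012)]: print(n,atz(top,t(*p),z))
E
```

```text
tip [0.6039 0.204  0.1733] [np.float64(4.1), np.float64(4.1)]
root [0.6077 0.2649 0.1563] [np.float64(1.1), np.float64(1.1)]
knob [ 0.5317 -0.2549  0.2209] [np.float64(0.7), np.float64(0.7)]
hingeL [ 0.6549 -0.1715  0.1516] [np.float64(0.1), np.float64(0.1)]
hingeR [ 0.4108 -0.1689  0.1524] [np.float64(0.3), np.float64(0.3)]
tile topedge left [ 0.5646 -0.0141  0.08  ]
right [ 0.6142 -0.0176  0.08  ]
hole [ 0.5894 -0.0185  0.067 ]
foot l [ 0.564  -0.0351  0.008 ]
foot r [ 0.6121 -0.0409  0.008 ]
T plate top far [ 0.6079 -0.0156  0.08  ]
near [ 0.5568 -0.0125  0.08  ]
foot far [ 0.6126 -0.0426  0.008 ]
foot near [ 0.562  -0.0402  0.008 ]
stand a [0.6549 0.3219 0.012 ]
stand b [0.6577 0.2211 0.012 ]
c [0.4482 0.2099 0.012 ]
d [0.4429 0.3096 0.012 ]
```

```bash
cat >> h.py <<'E'
def go(p,yaw=None,Rt=None,cmd=None):
    """row for TCP at p, tool down with tool-y at yaw (deg) (tool x = yaw+90)"""
    o=ctrl.observe(); q=o["tcp_rot"]; R0=R.from_quat([q[1],q[2],q[3],q[0]])
    if Rt is None:
        c,s_=np.cos(np.radians(yaw)),np.sin(np.radians(yaw))
        Rt=R.from_matrix(np.array([[-s_,c,0],[c,s_,0],[0,0,-1.]]).T)
    print("row",(R0.inv()*Rt).as_rotvec(degrees=True).round(2),(100*R0.inv().apply(np.array(p)-o["position"])).round(2),"t",o["t"],"pos",o["position"],"F",o["contact_force"],"w",o["width"])
E
sed -i 's/np.array(\[\[-s_,c,0\],\[c,s_,0\],\[0,0,-1.\]\]).T/np.array([[-s_,c,0],[c,s_,0],[0,0,-1.]]).T/' h.py
python3 -c "
from h import *
go([.60,.16,.32],0)"
```

```text
row [-0.05  0.03 76.2 ] [-54.46 -32.63 -10.63] t 0.15 pos [0.149  0.6067 0.2135] F [0.9935 0.806  0.548 ] w 0.0912128993701238
```

>>> {"fn": "carry_out", "kwargs": {"series": [[0,0,0,0,0,-6,9.1],[0,0,76.2,-54.5,-32.6,-10.6,9.1],[0,0,76.2,-54.5,-32.6,-10.6,9.1],[0,0,76.2,-54.5,-32.6,-10.6,9.1],[0,0,76.2,-54.5,-32.6,-10.6,9.1],[0,0,76.2,-54.5,-32.6,-10.6,9.1],[0,0,76.2,-54.5,-32.6,-10.6,9.1],[0,0,76.2,-54.5,-32.6,-10.6,9.1],[0,0,76.2,-54.5,-32.6,-10.6,9.1],[0,0,76.2,-54.5,-32.6,-10.6,9.1],[0,0,76.2,-54.5,-32.6,-10.6,9.1],[0,0,76.2,-54.5,-32.6,-10.6,9.1],[0,0,76.2,-54.5,-32.6,-10.6,9.1],[0,0,76.2,-54.5,-32.6,-10.6,9.1],[0,0,76.2,-54.5,-32.6,-10.6,9.1]]}}

```text
t: 2.02
position: [0.5997, 0.1615, 0.3201]
tcp_rot: [-0.0, 0.707, 0.708, 0.0]
contact_force: [-0.5, -0.6, 0.3]
width: 0.091
gripper_force: 0.0
```

```bash
cat >> h.py <<'E'
import pickle
def shot(n):
    m=imaging.camera_model("wrist"); im=imaging.read_camera("wrist"); cv2.imwrite(f"pics/{n}.png",im)
    pickle.dump(m,open(f"pics/{n}.pkl","wb")); return m,im
def mod(n): return pickle.load(open(f"pics/{n}.pkl","rb"))
E
python3 -c "
from h import *
shot('w1')"
```

>>> {"fn": "carry_out", "kwargs": {"series": [[0,0,0,2,-12,0,9.1],[0,0,0,2,-12,0,9.1],[0,0,0,2,-12,0,9.1],[0,0,0,2,-12,0,9.1],[0,0,0,2,-12,0,9.1]]}}

```text
t: 2.7
position: [0.4816, 0.1804, 0.3199]
tcp_rot: [0.0, 0.707, 0.707, 0.0]
contact_force: [-0.2, -0.1, 0.7]
width: 0.0912
gripper_force: 0.0
```

```bash
python3 -c "
from h import *
shot('w2')
a=cv2.imread('pics/w1.png');b=cv2.imread('pics/w2.png')
cv2.imwrite('pics/w12.png',cv2.convertScaleAbs(np.hstack([a[:,120:520],b[:,220:620]]),alpha=1.5))
"
```

```text
(no output)
```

View pics/w12.png

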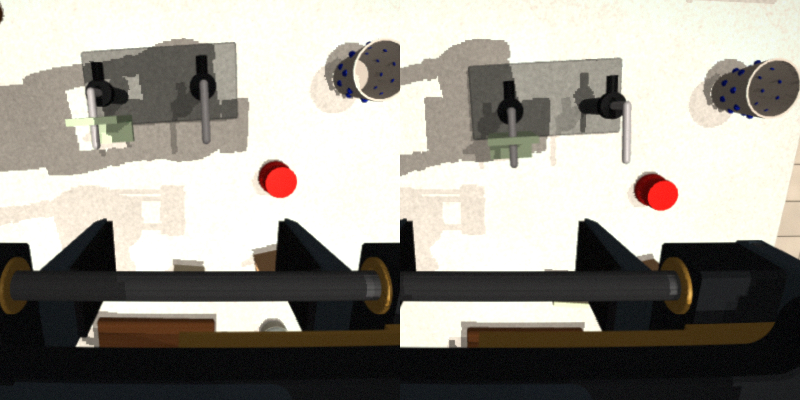

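w12: w1 free peg tip ≈ (326,143), bend ≈ (324,82); w2 bend ≈ (447,103), tip ≈ (446,162). Zoom for precision.

```bash
python3 -c "
from h import *
a=cv2.imread('pics/w1.png')[65:155,285:365];b=cv2.imread('pics/w2.png')[85:175,405:485]
f=lambda x:cv2.convertScaleAbs(cv2.resize(x,None,fx=5,fy=5,interpolation=cv2.INTER_NEAREST),alpha=1.7)
cv2.imwrite('pics/z.png',np.hstack([f(a),f(b)]))
"
```

```text
(no output)
```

View pics/z.png

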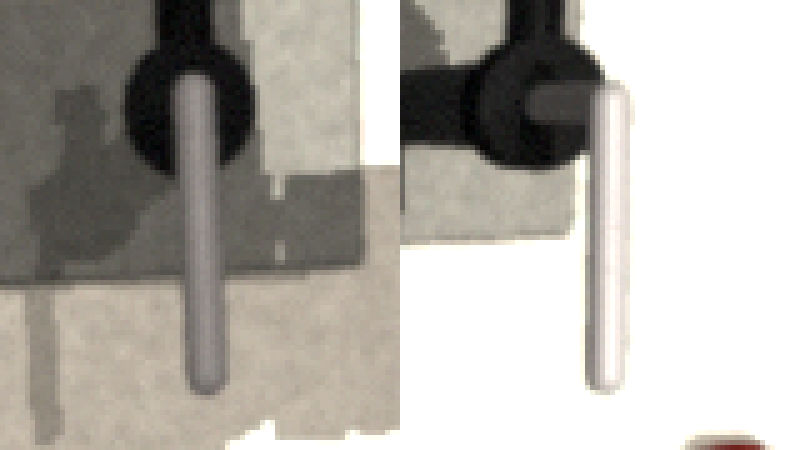

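```bash
python3 -c "
from h import *
a,b=mod('w1'),mod('w2')
r,e=tri([(a,(323.8,83.4)),(b,(447,105))]);t1,f=tri([(a,(326.2,143)),(b,(446,163))])
print(r,e,t1,f,np.linalg.norm(r-t1))
d=t1-r;print('yaw of -y',np.degrees(np.arctan2(d[0],-d[1])))
print(tri([(a,(323.8,83.4)),(b,(447,105)),(top,(219.7,176.9))]),proj(top,[r,t1]),proj(side,[r,t1]))
go([.589,-.05,.25],-3.5)
"
```

```text
[0.6079 0.2603 0.1665] [np.float64(0.0), np.float64(0.0)] [0.6105 0.2053 0.1714] [np.float64(0.1), np.float64(0.1)] 0.05532477619772477
yaw of -y 2.7065791568264244
(array([0.6063, 0.2605, 0.1703]), [np.float64(1.6), np.float64(0.3), np.float64(1.7)]) [[220.3791 175.9657]
 [239.356  174.5048]] [[321.5383 134.2258]
 [324.9692 143.6373]]
row [0.01 0.   3.48] [-23.03  10.76   6.98] t 2.75 pos [0.4815 0.1804 0.3198] F [ 0.3371 -0.0961 -0.0705] w 0.09117308764244833
```

Peg axis: tip (0.6105,0.205,0.171), root ≈(0.607,0.260,0.168), yaw ≈3°. Now the tile.

```bash
python3 -c "
from h import *
go([.589,-.014,.15],-3.5);go([.589,-.014,.031],-3.5)
"
```

```text
row [0.01 0.   3.48] [-19.43  10.76  16.98] t 2.75 pos [0.4815 0.1804 0.3198] F [ 0.3371 -0.0961 -0.0705] w 0.09117308764244833
row [0.01 0.   3.48] [-19.43  10.75  28.88] t 2.75 pos [0.4815 0.1804 0.3198] F [ 0.3371 -0.0961 -0.0705] w 0.09117308764244833
```

>>> {"fn": "carry_out", "kwargs": {"series": [[0,0,3.5,-19.4,10.75,17,8.0],[0,0,3.5,-19.4,10.75,17,8.0],[0,0,3.5,-19.4,10.75,17,8.0],[0,0,3.5,-19.4,10.75,17,8.0],[0,0,3.5,-19.4,10.75,17,8.0],[0,0,3.5,-19.4,10.75,17,8.0],[0,0,3.5,-19.4,10.75,17,8.0],[0,0,3.5,-19.4,10.75,17,8.0]]}}

```text
t: 3.75
position: [0.5883, -0.0126, 0.151]
tcp_rot: [0.001, 0.728, 0.686, 0.001]
contact_force: [0.6, 0.1, 0.1]
width: 0.0797
gripper_force: 0.0
```

```bash
python3 -c "
from h import *
m,im=shot('w3')
c,s_=np.cos(np.radians(-3.5)),np.sin(np.radians(-3.5))
P=[np.array([.589,-.014,0])+np.array([c*x-s_*y,s_*x+c*y,z]) for x,y,z in [(-.025,.0035,.08),(.025,.0035,.08),(.025,-.0035,.08),(-.025,-.0035,.08),(-.025,.0035,0),(.025,.0035,0)]]
pp=proj(m,P);print(pp);im=cv2.convertScaleAbs(im,alpha=1.4)
for p in pp: cv2.circle(im,tuple(int(v) for v in p.round()),2,(0,0,255),1)
cv2.imwrite('pics/w3c.png',im);go([.589,-.014,.031],-3.5)
"
```

```text
[[283.3034 208.0256]
 [348.4341 208.0641]
 [348.1772 216.723 ]
 [283.5301 216.688 ]
 [290.6283 184.7742]
 [340.5327 184.8102]]
row [0.08 0.   0.07] [-0.13  0.07 12.  ] t 3.8 pos [ 0.5883 -0.0127  0.151 ] F [-0.5121  0.5043 -0.0973] w 0.08028903918248262
```

View pics/w3c.png

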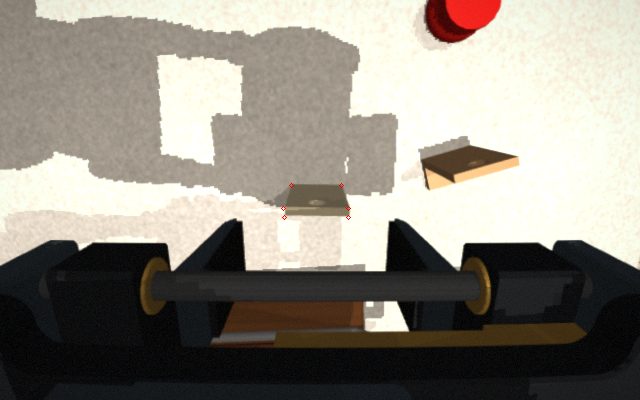

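Model corners coincide with the tile (top edge at rows 208–216, cols 284–349) within ~1 px. Descend and grip.

>>> {"fn": "carry_out", "kwargs": {"series": [[0,0,0,-0.1,0.15,6,8.0],[0,0,0,-0.1,0.15,10,8.0],[0,0,0,-0.1,0.15,12,8.0],[0,0,0,-0.1,0.15,12,8.0],[0,0,0,-0.1,0.15,12,4.0],[0,0,0,-0.1,0.15,12,4.0],[0,0,0,-0.1,0.15,12,4.0],[0,0,0,-0.1,0.15,12,4.0],[0,0,0,-0.1,0.15,12,4.0],[0,0,0,-0.1,0.15,12,4.0]], "grip_force": 20}}

```text
t: 5.05
position: [0.5899, -0.0147, 0.0306]
tcp_rot: [0.0, 0.728, 0.685, 0.0]
contact_force: [-0.9, 0.5, 7.5]
width: 0.0495
gripper_force: 20.0
```

```bash
python3 -c "
from h import *
go([.6120,.165,.135],3)
"
```

```text
row [ 0.06  0.   -6.5 ] [ 18.07   1.12 -10.44] t 5.05 pos [ 0.5899 -0.0147  0.0306] F [-0.8549  0.524   7.5165] w 0.049496491886752474
```

>>> {"fn": "carry_out", "kwargs": {"series": [[0,0,0,0,0,-2,4.0],[0,0,0,0,0,-6,4.0],[0,0,-1,2,0.1,-10.4,4.0],[0,0,-3,6,0.4,-10.4,4.0],[0,0,-5,10,0.8,-10.4,4.0],[0,0,-6.5,14,1.1,-10.4,4.0],[0,0,-6.5,17,1.1,-10.4,4.0],[0,0,-6.5,18.05,1.1,-10.4,4.0],[0,0,-6.5,18.05,1.1,-10.4,4.0],[0,0,-6.5,18.05,1.1,-10.4,4.0]]}}

```text
t: 6.3
position: [0.6115, 0.1638, 0.1339]
tcp_rot: [0.0, 0.689, 0.725, -0.0]
contact_force: [0.3, -0.3, -0.8]
width: 0.0496
gripper_force: 20.0
```

```bash
python3 -c "
from h import *
m,im=shot('w4'); sd=imaging.read_camera('side'); cv2.imwrite('pics/s4.png',sd)
f=lambda x,k:cv2.convertScaleAbs(cv2.resize(x,None,fx=k,fy=k,interpolation=cv2.INTER_NEAREST),alpha=1.5)
a=f(im[60:260,220:420],2); b=f(sd[100:200,270:370],4)
cv2.imwrite('pics/z4.png',np.hstack([a,b]));print(ctrl.observe())
"
```

```text
{'t': 6.4, 'qpos': array([ 0.1674,  0.5858,  1.4145, -0.0002,  1.1413,  0.1162]), 'dq': array([ 0.0011,  0.0004, -0.0021,  0.0024, -0.0003,  0.0024]), 'tau': array([  0.4258, -92.1333, -34.0318,   0.0807,   0.0296,  -0.0163]), 'position': array([0.6116, 0.1638, 0.134 ]), 'tcp_rot': array([ 0.    ,  0.6887,  0.725 , -0.0001]), 'contact_force': array([ 0.0014, -0.1366, -0.3619]), 'moment': array([-0.0643,  0.0754, -0.0064]), 'gripper_force': 19.999417662620544, 'width': 0.04970476829973947}
```

View pics/z4.png

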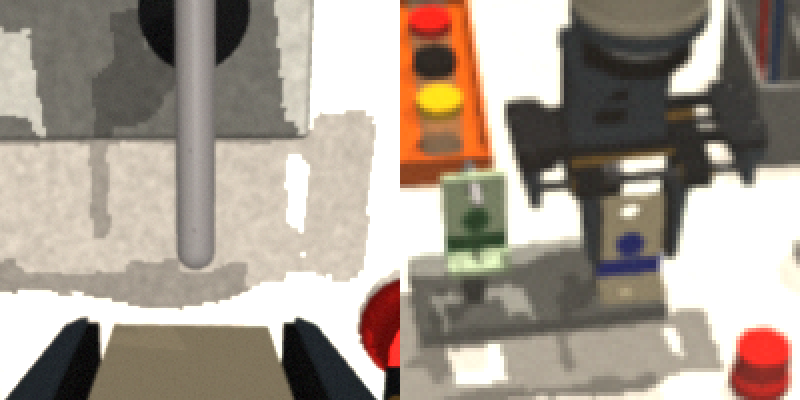

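```bash
python3 -c "
from h import *
a,b,c=mod('w1'),mod('w2'),mod('w4')
print(tri([(a,(326.2,143)),(b,(446,163)),(c,(317.5,194))]), tri([(b,(446,163)),(c,(317.5,194))]))
for z in (.17,.175): print(atz(c,(317.5,194),z))
print('peg up',atz(c,(317.5,62),.170))
print('tile top back mid',atz(c,(316,222.5),.1834),'tcp',ctrl.observe()['position'])
"
```

```text
(array([0.6105, 0.2052, 0.1716]), [np.float64(0.2), np.float64(0.1), np.float64(0.2)]) (array([0.6105, 0.2051, 0.1714]), [np.float64(0.1), np.float64(0.1)])
[0.6106 0.2047 0.17  ]
[0.6105 0.2059 0.175 ]
peg up [0.6078 0.2568 0.17  ]
tile top back mid [0.6103 0.1966 0.1834] tcp [0.6116 0.1638 0.134 ]
```

```bash
python3 -c "
from h import *
c=mod('w4'); print(c['T'][:3,3])
l,r=atz(c,(220+112/2,222.5),.1034),atz(c,(220+272/2,223),.1034);print(l,r,(l+r)/2,np.linalg.norm(l-r))
im=cv2.imread('pics/w4.png')
print(np.round(im[215:330:5,316].mean(axis=1)))
P=[c['T'][:3,3]*0+[.6113,.1675,z] for z in (.1034,.17,.1834)];print(proj(c,P))
"
```

```text
[0.6078 0.2394 0.3046]
[0.5861 0.1671 0.1034] [0.6379 0.1694 0.1034] [0.612  0.1682 0.1034] 0.05179343482589552
[199. 205.  75.  74.  74.  75.  77.  74.  75.  74. 101.  99.  31.  37.
  42.  42.  44.  46. 216. 214. 215. 217. 213.]
[[314.8877 223.7939]
 [314.7361 273.3387]
 [314.6886 288.8804]]
```

>>> {"fn": "carry_out", "kwargs": {"series": [[0,0,0,2,0.07,-0.1,4.0],[0,0,0,3.5,0.07,-0.1,4.0],[0,0,0,4.5,0.07,-0.1,4.0],[0,0,0,5.5,0.07,-0.05,4.0],[0,0,0,6.5,0.07,0,4.0],[0,0,0,7.0,0.07,0,4.0],[0,0,0,7.0,0.07,0,4.0],[0,0,0,7.0,0.07,0,4.0]]}}

```text
t: 7.4
position: [0.6086, 0.2345, 0.1339]
tcp_rot: [0.0, 0.688, 0.725, -0.0]
contact_force: [-0.2, 0.2, -0.8]
width: 0.0495
gripper_force: 20.0
```

>>> {"fn": "carry_out", "kwargs": {"series": [[0,0,0,0,0,0.15,4.0],[0,0,0,0,0,0.25,4.0],[0,0,0,0,0,0.3,4.0],[0,0,0,0,0,0.3,4.0]]}}

```text
t: 7.9
position: [0.6085, 0.2347, 0.1308]
tcp_rot: [-0.0, 0.688, 0.725, -0.0]
contact_force: [-0.4, 1.4, -0.3]
width: 0.0499
gripper_force: 20.0
```

>>> {"fn": "carry_out", "kwargs": {"series": [[0,0,0,0,0,0.1,4.0],[0,0,0,0,0,0.1,4.0],[0,0,0,0,0,0.15,4.0],[0,0,0,0,0,0.15,4.0]]}}

```text
t: 8.4
position: [0.6085, 0.2348, 0.1294]
tcp_rot: [0.0, 0.688, 0.725, -0.0]
contact_force: [-0.4, -0.3, -0.2]
width: 0.0495
gripper_force: 20.0
```

>>> {"fn": "carry_out", "kwargs": {"series": [[0,0,0,0,0,0.1,4.0],[0,0,0,0,0,0.1,4.0],[0,0,0,0,0,0.15,4.0],[0,0,0,0,0,0.15,4.0]]}}

```text
t: 8.9
position: [0.6087, 0.2348, 0.1281]
tcp_rot: [0.0, 0.688, 0.725, 0.0]
contact_force: [-0.6, -0.4, 3.4]
width: 0.0496
gripper_force: 20.0
```

>>> {"fn": "carry_out", "kwargs": {"series": [[0,0,0,0,0,0,5.3],[0,0,0,0,0,0,6],[0,0,0,0,0,0,8.0],[0,0,0,0,0,0,8.0],[0,0,0,0,0,0,8.0],[0,0,0,0,0,0,8.0]]}}

```text
t: 9.65
position: [0.6086, 0.2348, 0.1279]
tcp_rot: [0.0, 0.688, 0.725, 0.0]
contact_force: [-0.8, -0.8, -0.2]
width: 0.0799
gripper_force: 0.0
```

```bash
python3 -c "
from h import *
sd=imaging.read_camera('side'); cv2.imwrite('pics/s5.png',sd); m,im=shot('w5')
f=lambda x,k:cv2.convertScaleAbs(cv2.resize(x,None,fx=k,fy=k,interpolation=cv2.INTER_NEAREST),alpha=1.5)
cv2.imwrite('pics/z5.png',np.hstack([f(im[100:300,220:420],2),f(sd[100:200,270:370],4)]));print(ctrl.observe())
"
```

```text
{'t': 9.75, 'qpos': array([ 0.2767,  0.6169,  1.3687, -0.    ,  1.156 ,  0.2243]), 'dq': array([ 0.    ,  0.0012, -0.002 ,  0.0001, -0.0012, -0.0005]), 'tau': array([  0.0028, -94.8934, -34.2879,   0.0766,   0.0186,  -0.0001]), 'position': array([0.6085, 0.2348, 0.1279]), 'tcp_rot': array([-0.    ,  0.6883,  0.7254, -0.    ]), 'contact_force': array([-0.3727, -0.29  ,  0.6555]), 'moment': array([-0.0415,  0.0712,  0.0323]), 'gripper_force': 0.0, 'width': 0.07980397363189617}
```

View pics/z5.png

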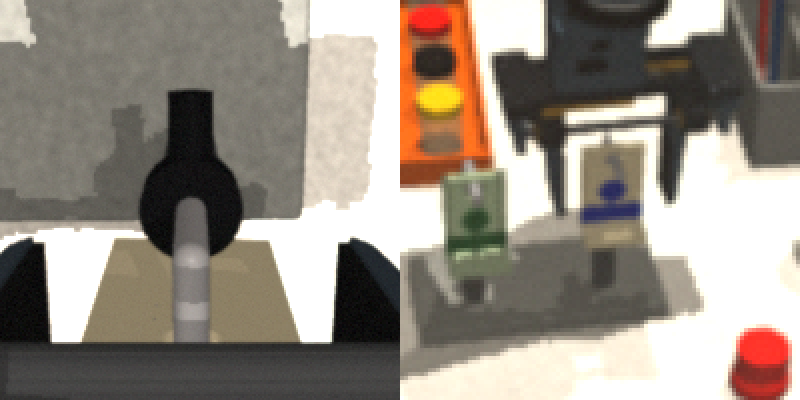

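Tile hangs on the peg (side crop: dot at (613,189) → px (323.3,147.3)), free of the fingers. Compute the mirror geometry and the moves.

```bash
cat >> h.py <<'E'
piv=np.array([.5328,-.1702,.150]); ym=np.radians(-.6)
RM=R.from_euler('z',ym)
dot=np.array([.6085,.231,.135])
def tilt(d=dot):
    v=RM.inv().apply(d-piv); return (np.arctan2(.45,1.05)+np.arctan2(v[2],v[1]))/2
def knob(th): return piv+(RM*R.from_euler('x',th)).apply([0,-.0085,.110])
def tool(lean): return RM*R.from_euler('x',lean)*R.from_matrix(np.array([[1.,0,0],[0,-1,0],[0,0,-1]]))
def tcp(th,lean,back=0):
    T=tool(lean); return knob(th)+T.apply([0,0,.0188-back])
E
python3 -c "
from h import *
o,d=ray(side,(323.25,147.25))
for y in (.226,.231,.236): print(o+d*(y-o[1])/d[1])
print('tilt',tilt(),knob(.8),knob(tilt()))
go([.6085,.235,.33],3)
go(tcp(.8,.6,.12),Rt=tool(.6)); go(tcp(.8,.6),Rt=tool(.6))
"
```

```text
[0.609  0.226  0.1414]
[0.6098 0.231  0.1374]
[0.6107 0.236  0.1334]
tilt 0.18379647076098804 [ 0.5319 -0.255   0.2205] [ 0.5325 -0.1987  0.2566]
row [-0.  0.  0.] [  0.02  -0.   -20.21] t 9.75 pos [0.6085 0.2348 0.1279] F [-0.3727 -0.29    0.6555] w 0.07980397363189617
row [26.29 28.   90.51] [-54.21 -10.58 -17.62] t 9.75 pos [0.6085 0.2348 0.1279] F [-0.3727 -0.29    0.6555] w 0.07980397363189617
row [26.29 28.   90.51] [-47.45 -10.15  -7.71] t 9.75 pos [0.6085 0.2348 0.1279] F [-0.3727 -0.29    0.6555] w 0.07980397363189617
```

>>> {"fn": "carry_out", "kwargs": {"series": [[0,0,0,0,0,-3,8.0],[0,0,0,0,0,-9,8.0],[0,0,0,0,0,-15,8.0],[0,0,0,0,0,-21,8.0],[0,0,0,-6,0,-22,8.0],[2.6,2.8,9,-12,-2,-22,5.0],[26.3,28,90.5,-54.2,-10.6,-17.6,4.6],[26.3,28,90.5,-54.2,-10.6,-17.6,4.6],[26.3,28,90.5,-54.2,-10.6,-17.6,4.6],[26.3,28,90.5,-54.2,-10.6,-17.6,4.6],[26.3,28,90.5,-54.2,-10.6,-17.6,4.6],[26.3,28,90.5,-54.2,-10.6,-17.6,4.6],[26.3,28,90.5,-54.2,-10.6,-17.6,4.6],[26.3,28,90.5,-54.2,-10.6,-17.6,4.6],[26.3,28,90.5,-54.2,-10.6,-17.6,4.6],[26.3,28,90.5,-54.2,-10.6,-17.6,4.6],[26.3,28,90.5,-54.2,-10.6,-17.6,4.6],[26.3,28,90.5,-54.2,-10.6,-17.6,4.6],[26.3,28,90.5,-54.2,-10.6,-17.6,4.6],[26.3,28,90.5,-54.2,-10.6,-17.6,4.6]]}}

```text
t: 12.25
position: [0.5312, -0.3119, 0.304]
tcp_rot: [-0.295, 0.955, -0.005, 0.002]
contact_force: [-0.2, -0.8, -0.8]
width: 0.0458
gripper_force: 0.0
```

```bash
python3 -c "
from h import *
print(ctrl.observe()['qpos'])
go(tcp(.8,.6,.12),Rt=tool(.6)); go(tcp(.8,.6),Rt=tool(.6))
m,im=shot('w6'); k=proj(m,knob(.8))[0]; print(k)
im=cv2.convertScaleAbs(im,alpha=1.4); cv2.circle(im,tuple(int(v) for v in k.round()),3,(0,0,255),1); cv2.imwrite('pics/w6c.png',im)
hsv=cv2.cvtColor(im,cv2.COLOR_BGR2HSV); msk=cv2.inRange(hsv,(12,110,70),(28,255,255)); n,_,st,ce=cv2.connectedComponentsWithStats(msk)
for i in range(1,n):
    if st[i,4]>80: print(st[i],ce[i])
"
```

```text
[-0.8491  0.64    0.9894  0.4183  1.9508  0.8012]
row [0.   0.01 0.03] [ 0.01  0.01 -0.02] t 12.25 pos [ 0.5312 -0.3119  0.304 ] F [-0.2016 -0.8405 -0.809 ] w 0.04577485375411934
row [0.   0.01 0.03] [ 0.02  0.01 11.98] t 12.25 pos [ 0.5312 -0.3119  0.304 ] F [-0.2016 -0.8405 -0.809 ] w 0.04577485375411934
[315.5917 199.9878]
[219  19  34  37 673] [234.1322  37.844 ]
[254  23  18  35 310] [262.5581  39.4935]
[ 275   57   66  215 6307] [313.9223 156.9424]
[ 345   91   51  141 5556] [369.8702 156.4336]
[ 21 142  63  16 434] [ 59.6382 150.8364]
[ 94 144  41  33 379] [114.409  155.2797]
[   0  158  107   92 7549] [ 46.2808 202.8629]
[121 185  20  33 265] [132.8377 200.2566]
[142 224  15  16 139] [149.3669 232.223 ]
[208 258  19  57 499] [214.5872 286.3828]
[404 258  19  57 595] [415.121  286.1832]
[ 199  325  327   22 5229] [370.7856 337.6433]
```

View pics/w6c.png

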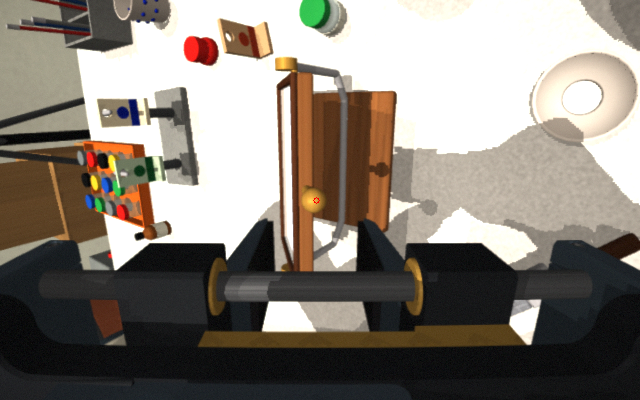

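w6: knob at ≈(313,200), predicted (315.6,200); hinge knob at ≈(286,63); hanging tile's dot at ≈(126,111). Check against the model.

```bash
python3 -c "
from h import *
m=mod('w6')
print(proj(m,[[.6549,-.1715,.150],piv+RM.apply([.122,0,0]),dot,[.6093,.231,.137],knob(.8),knob(.8)+[0,.002,0],knob(.78)]))
print(tri([(m,(126,111)),(side,(323.25,147.25))]))
print(tri([(m,(313,200)),(side,s(324,424)),(top,t(732,178))]),tri([(m,(286,63)),(side,s(464,376)),(top,t(605,30))]))
im=cv2.imread('pics/w6.png').astype(int); sub=im[55:72,268:305]; print((sub[:,:,2]-sub[:,:,0])[8])
h=cv2.cvtColor(im[95:130,105:150].astype('uint8'),cv2.COLOR_BGR2HSV); k=cv2.inRange(h,(105,120,20),(130,255,255)); n,_,st,ce=cv2.connectedComponentsWithStats(k); print(st,ce+[105,95])
"
```

```text
[[287.403   64.2451]
 [287.3894  64.3518]
 [123.3321 112.4996]
 [122.1769 112.0737]
 [315.5917 199.9878]
 [313.6666 199.66  ]
 [313.1002 200.1697]]
(array([0.6123, 0.2518, 0.1201]), [np.float64(1.2), np.float64(1.2)])
(array([ 0.5318, -0.2545,  0.2219]), [np.float64(1.0), np.float64(1.0), np.float64(0.9)]) (array([ 0.6552, -0.1715,  0.1518]), [np.float64(0.8), np.float64(0.3), np.float64(0.5)])
[ 22  15  13  15  20  23  27  78 110 119 124 128 134 141 147 146 136 129
 119 112 109 101  92  86  79  68  61  49  35  20  11  11  14  14  17  18
  19]
[[   0    0   45   35 1302]
 [  24    5   10   25  175]
 [  12   12   12   11   98]] [[126.4293 112.01  ]
 [133.6971 111.8457]
 [122.6224 112.1429]]
```

>>> {"fn": "carry_out", "kwargs": {"series": [[0,0,0,0,-0.1,6,4.6],[0,0,0,0,-0.1,10,4.6],[0,0,0,0,-0.1,12,4.6],[0,0,0,0,-0.1,12,4.6],[0,0,0,0,-0.1,12,4.6]], "grip_force": 6}}

```text
t: 12.92
position: [0.5322, -0.2442, 0.2063]
tcp_rot: [-0.295, 0.955, -0.005, 0.002]
contact_force: [-0.5, 0.2, 0.8]
width: 0.0457
gripper_force: 0.0
```

>>> {"fn": "carry_out", "kwargs": {"series": [[0,0,0,0,0,0,1.5],[0,0,0,0,0,0,1.5],[0,0,0,0,0,0,1.5],[0,0,0,0,0,0,1.5],[0,0,0,0,0,0,1.5],[0,0,0,0,0,0,1.5]], "grip_force": 6}}

```text
t: 13.68
position: [0.5319, -0.2432, 0.206]
tcp_rot: [-0.296, 0.955, -0.005, 0.002]
contact_force: [0.5, 2.8, 5.9]
width: 0.0211
gripper_force: 6.0
```

```bash
cat >> h.py <<'E'
piv=piv+[0,.0012,.001]; dot=np.array([.6093,.231,.137])
E
python3 -c "
from h import *
th=tilt();print(th,tcp(.8,.6))
for a in np.linspace(.8,th,9)[1:]: go(tcp(a,a-.2),Rt=tool(a-.2))
" | cut -c1-60
```

```text
0.18249495322311207 [ 0.532  -0.2432  0.206 ]
row [-4.47 -0.01  0.03] [ 0.02 -0.68 -0.2 ] t 13.675 pos [ 0
row [-8.89 -0.01  0.03] [ 0.02 -1.38 -0.36] t 13.675 pos [ 0
row [-13.31  -0.01   0.03] [ 0.02 -2.08 -0.46] t 13.675 pos 
row [-17.73  -0.01   0.03] [ 0.02 -2.8  -0.5 ] t 13.675 pos 
row [-22.16  -0.02   0.03] [ 0.02 -3.51 -0.49] t 13.675 pos 
row [-26.58  -0.02   0.03] [ 0.02 -4.22 -0.42] t 13.675 pos 
row [-31.    -0.02   0.03] [ 0.02 -4.92 -0.3 ] t 13.675 pos 
row [-35.42  -0.02   0.03] [ 0.02 -5.61 -0.13] t 13.675 pos
```

>>> {"fn": "carry_out", "kwargs": {"series": [[0,0,0,0,0,0,1.5],[0,0,0,0,0,0,1.5],[-2.2,0,0,0,-0.34,-0.1,1.5],[-4.5,0,0,0,-0.68,-0.2,1.5],[-6.7,0,0,0,-1.03,-0.28,1.5],[-8.9,0,0,0,-1.38,-0.36,1.5],[-11.1,0,0,0,-1.73,-0.41,1.5],[-13.3,0,0,0,-2.08,-0.46,1.5],[-17.7,0,0,0,-2.8,-0.5,1.5],[-22.2,0,0,0,-3.51,-0.49,1.5],[-26.6,0,0,0,-4.22,-0.42,1.5],[-28.8,0,0,0,-4.57,-0.36,1.5],[-31,0,0,0,-4.92,-0.3,1.5],[-33.2,0,0,0,-5.27,-0.21,1.5],[-35.4,0,0,0,-5.61,-0.13,1.5],[-35.4,0,0,0,-5.61,-0.13,1.5],[-35.4,0,0,0,-5.61,-0.13,1.5],[-35.4,0,0,0,-5.61,-0.13,1.5]], "grip_force": 12}}

```text
t: 15.92
position: [0.5323, -0.1982, 0.2385]
tcp_rot: [0.009, 1.0, -0.005, 0.0]
contact_force: [-2.8, -3.0, 7.9]
width: 0.0212
gripper_force: 12.0
```

```bash
python3 -c "
from h import *
th=tilt(); go(tcp(th,th-.2),Rt=tool(th-.2))
sd=imaging.read_camera('side'); cv2.imwrite('pics/s7.png',sd); m,im=shot('w7'); tp=imaging.read_camera('top'); cv2.imwrite('pics/t7.png',tp)
def corners(t): return [piv+(RM*R.from_euler('x',t)).apply([x,y,z]) for x,y,z in [(-.108,0,.073),(.108,0,.073),(.108,-.016,.073),(-.108,-.016,.073),(-.108,0,-.073),(.108,0,-.073)]]
for t_ in (th,th+.05): print(proj(side,corners(t_)));print(proj(top,corners(t_)))
print('glass dot reflect expected');
print(ctrl.observe()['gripper_force'])
"
```

```text
row [ 0.05 -0.01  0.01] [ 0.02 -0.05 -0.03] t 15.925 pos [ 0.5323 -0.1982  0.2385] F [-2.7638 -2.9902  7.9071] w 0.02121741332419287
[[269.8951 235.6251]
 [363.027  227.7881]
 [364.2708 233.7681]
 [270.2932 241.7973]
 [273.0585 263.4973]
 [355.8129 256.0551]]
[[381.5514 240.0502]
 [380.6649 158.7023]
 [386.391  158.9008]
 [387.3556 240.0091]
 [366.1641 239.0572]
 [365.5843 167.2498]]
[[269.9875 237.042 ]
 [363.3036 229.162 ]
 [364.5048 235.3299]
 [270.4062 243.4009]
 [272.9709 262.1953]
 [355.5809 254.7884]]
[[382.8672 240.0402]
 [381.963  158.7536]
 [387.5752 159.0044]
 [388.555  239.9929]
 [364.9916 239.0646]
 [364.4257 167.2109]]
glass dot reflect expected
12.000500857830048
```

>>> {"fn": "carry_out", "kwargs": {"series": [[0,0,0,0,-0.05,0,1.5],[0,0,0,0,-0.05,0,1.5],[0,0,0,0,-0.05,0,1.5],[0,0,0,0,-0.05,0,1.5]]}}

```text
t: 16.58
position: [0.5323, -0.1978, 0.2386]
tcp_rot: [0.009, 1.0, -0.005, 0.0]
contact_force: [-3.0, -3.2, 9.4]
width: 0.0206
gripper_force: 12.0
```

```bash
python3 -c "
from h import *
th=tilt(); go(tcp(th,th-.2),Rt=tool(th-.2))
tp=cv2.imread('pics/t7.png'); sd=cv2.imread('pics/s7.png')
for r in (170,174,225,230): print(r,tp[r,360:394].tolist() if 0 else tp[r,360:394].mean(axis=1).round().astype(int))
for c in (280,345,352): print(c,[tuple(v) for v in sd[226:248,c].tolist()])
hit=np.linalg.norm
"
```

```text
row [ 0.06 -0.02 -0.  ] [ 0.02 -0.02 -0.02] t 16.575 pos [ 0.5323 -0.1978  0.2386] F [-2.9887 -3.1953  9.4303] w 0.020623962443592176
170 [112 108 112 110  46  39  43  73 116  43  34  36  38  34  38  44  40  50
  82 110 115 115 118 123 122 122 121 121 125 125  96  52  44  77]
174 [ 50  47  46  48  31  40  50  47  31  29  31  32  36  36  39  40  75 103
 109 110 111 114 110 111 114 116 117 116  99  61  43  72 117 116]
225 [ 46  49  50  46  47  45  42  37  51 113 131 135 137 137 135 134 134 135
 138 103  32  27  30  34  35  37  33  37  56  57  56 113 116 115]
230 [ 80  79  77  69  35  32  31  59  70 113 134 133 133 133 138 134 134 134
 137 102  31  24  32  31  38  36  35  47  57  58  56 113 117 117]
280 [(188, 204, 206), (190, 206, 208), (189, 205, 206), (187, 203, 206), (188, 204, 206), (189, 205, 207), (193, 209, 209), (180, 197, 196), (105, 119, 122), (41, 49, 58), (30, 38, 51), (31, 44, 62), (33, 50, 70), (37, 58, 91), (43, 75, 121), (42, 72, 117), (36, 54, 83), (32, 46, 64), (33, 45, 61), (32, 44, 61), (33, 47, 63), (32, 44, 63)]
345 [(195, 211, 209), (184, 201, 201), (147, 164, 171), (73, 88, 109), (33, 48, 78), (31, 58, 97), (40, 79, 130), (44, 87, 145), (44, 87, 145), (43, 85, 139), (33, 63, 105), (27, 45, 71), (25, 39, 57), (25, 39, 59), (27, 41, 60), (21, 36, 55), (24, 37, 56), (23, 37, 55), (23, 37, 56), (25, 39, 57), (24, 38, 58), (23, 37, 56)]
352 [(194, 210, 210), (176, 193, 197), (101, 118, 136), (39, 56, 83), (29, 50, 82), (37, 73, 123), (44, 84, 141), (43, 86, 143), (45, 87, 145), (38, 72, 120), (29, 49, 77), (27, 40, 60), (26, 38, 58), (25, 39, 60), (24, 38, 58), (23, 37, 55), (26, 40, 59), (25, 38, 56), (26, 39, 59), (24, 38, 57), (24, 35, 55), (21, 34, 53)]
```

```bash
python3 -c "
from h import *
tp=cv2.imread('pics/t7.png').mean(axis=2); t0=cv2.imread('pics/top0.png').mean(axis=2)
G=lambda t_,x:proj(top,[piv+(RM*R.from_euler('x',t_)).apply([x,0,z]) for z in (-.073,-.065,.065)]+[piv+(RM*R.from_euler('x',t_)).apply([x,-.016,.073])]).round(2)
print(t0[225,344:402].round().astype(int))
for t_ in (.7,.8,.15,.18,.21): print(t_,G(t_,-.07)[:,0],G(t_,-.07)[0,1])
print(tp[222:232,362:394].mean(axis=0).round().astype(int))
"
```

```text
[122 121 123  81  76  48  40  40  38  37  36  40  97 114 113 117 113 117
 114 117 125 124 125 120 125 125 121 125 125 123 125 124 122 125 126 124
 126 124 124 123 126 123 123 123 123 124 122 122  40  31  40  41  49  48
  73 120 120 117]
0.7 [355.15 357.06 390.93 397.1 ] 226.26
0.8 [353.45 355.54 392.42 398.27] 226.24
0.15 [366.85 367.51 379.71 386.42] 226.31
0.18 [366.14 366.88 380.42 387.16] 226.31
0.21 [365.43 366.25 381.12 387.88] 226.3
[ 59  54  42  40  38  49  65 114 133 134 135 134 135 134 135 135 135 102
  30  26  28  33  34  34  35  40  56  59  55 115 114 114]
```

Top-view edges of the frame and glass (cols 368.2, 379.2, 387.3) fit a tilt of about 0.18 rad, matching the tilt computed from the held pose (target 0.182).

```bash
python3 -c "
from cell import job
print(job.finish_job())"
```

```text
the job is handed in; nothing more can be done
None
```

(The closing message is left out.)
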